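Float ball in, bayonet cap on: hold it home for the pin

TASK

Close up the finished catch tank for me: lower the float ball gently onto its seat at the bottom of the basket inside the tank and let go of it, do not drop it in. Then take the bayonet cap by its bar, set it on with its lugs in the notches, push it down against the spring, turn it clockwise as far as it goes (a little under a quarter turn) and finish while still holding it there, turned to the stop and pressed down flush on the ring, so that I can put in the locking pin. Leave the other things on the bench where they are.

Things in the scene. Friction and masses are not known exactly. Their poses are not given: they have to be found in the camera images.
- tank: finished aluminium catch tank, 132 mm across, 130 mm tall, open on top, bolted to the bench by its dark square foot plate (150 x 150 mm). Origin on its axis at bench level. Hose stubs on its side reach radius 90 mm, below z = 105 mm. Inside, the float basket is 96 mm across with its floor at z = 58 mm
- mouth (a point): centre of the tank's mouth, in the top face of its bayonet ring (130 mm above the bench). The ring is 8 mm thick, bore 100 mm, with two open notches, 21 mm wide and reaching out to radius 60 mm, along +x and -x of this frame. Under the ring are stops: a cap turns only clockwise seen from above, 80 degrees (1.40 rad) from the notches to the stop
- tank_ear (a point): one of the two ears with a pin hole at the ring's outside (radius 72 mm, top face level with the ring's, reaching out to 80 mm); the other is opposite. They lie 80 degrees clockwise of the notches: the cap's ears lie over them when it is home. Axes as the tank
- float_seat (a point): the ball's seat: centre of the top edge of the tube stub (28 mm outside, 20 mm inside, 10 mm tall) standing on the basket floor, 62 mm below the mouth. The resting ball's centre is 16 mm above this point. The narrowest way in is the seal ring's bore, 88 mm
- seal_ring (a joint): m that the spring seal ring in the mouth is pushed down. 0: at rest, its slick face 7 mm below the ring's top, pushing up with 5 N; plus 600 N/m. From 0.011 the cap's lugs are under the bayonet ring and it can turn; 0.0145 (13.5 N) when the cap's brim is flush on the ring. A cap locked but not pressed springs back up to 0.011
- ball_center (a point): centre of the float ball: thin hollow steel ball, 38 mm in diameter, about 30 g. At the start it rests on a short standing steel tube (28 mm outside, 18 mm tall), its centre 34 mm above the bench
- cap_bar (a point): grip point of the aluminium bayonet cap (about 350 g), on its axis: the bar on top is 64 mm long (along x), 16 mm thick, 38 mm tall; this point is 13 mm below the bar's top and 25 mm above the top of the round brim (124 mm across, 6 mm thick). Cap flush on the tank: this point is 31 mm above the ring's top
- cap_foot (a point): centre of the underside of the cap's plug, 52.5 mm below cap_bar; the cap stands on it at the start. Plug 96 mm across (lower edge bevelled to 91 mm), 21.5 mm deep under the brim. Two lugs stick out along +x and -x to radius 57.5 mm, 13 mm wide, from 4 to 10 mm above this point. Brim ears with pin holes reach radius 79 mm along +x and -x too: bar, lugs and ears are in line
- wire_brush: wooden-handled wire brush, 200 mm long; bystander on the bench, origin under its middle
- bracket: small welded aluminium L bracket, 70 x 50 x 60 mm; bystander on the bench, origin under its middle
- box_section: offcut of square steel tube, 120 x 40 x 40 mm; bystander on the bench, origin under its middle
- pipe_bend: 90 degree bend of 38 mm steel pipe, lying flat; bystander on the bench, origin under its middle (at the pipe's corner)
- lock_pin: slim steel locking pin with a pull ring, 85 mm long (the welder fits it afterwards; leave it); bystander on the bench, origin under its middle
- flange_ring: plain flat aluminium ring, 68 mm across, 10 mm thick, no bar; bystander on the bench, origin under its middle
- hammer: hammer, 260 mm long; bystander on the bench, origin under its middle
- tube_offcut: empty standing offcut of aluminium tube, 48 mm across, 30 mm tall; bystander on the bench, origin under its middle
Things that resemble listed ones, but are neither listed nor needed, are in the scene too. What is shaped like the part that bears cap_bar but blue or purple is not meant.

How it is judged:
By the outcome, as a careful person would: the job done as asked, in the order asked, and still so for the second after the job is handed in, while the arm keeps its last pose, push and grip.
It also fails if it takes over 64 s, if anything falls off the work surface, if the arm or the gripper's body presses on something with over 40 N, if the wrist force passes 120 N, or if a joint passes its speed limit or range.

ROBOT

A 6-joint arm with a two-finger parallel gripper is mounted at the origin on the work surface. World frame = base frame: x ahead of the robot, y to its left, z up, the work surface at z = 0. Lengths are in m, angles in rad, forces in N, time in s.
With the tool pointing down it reaches from about 0.3 to 1 m from the base axis. Payload 5.1 kg.
Tool frame: the origin (TCP) lies between the finger pads; the fingertips stand arm.tcp_to_tips ahead of it and the grasp point (between the pads) lies 2 mm behind it (arm.tcp_to_tips is the distance from the TCP to the fingertips, in m); z points along the fingers, y is the direction in which the jaws open and shut (so a half turn about z gives the same grasp; the last joint's range is limited). The gripper opens to 95 mm and grips with 3 to 60 N. Pads are 20 mm wide; open, the fingers measure 119 mm over their backs; the gripper's body (75 mm by 180 mm) begins 59 mm behind the grasp point.
Start: joints at [-1.249, 0.124, 1.65, -0, 1.367, -0.083], TCP at [0.256, -0.597, 0.232] pointing down, gripper open.
Joint ranges: [-2.61, 2.61], [-1.02, 2.33], [0.03, 2.71], [-1.35, 4.49], [0.32, 2.68], [-2.91, 2.91]. Speed limits (rad/s): [2.57, 2.57, 3.14, 3.14, 3.14, 3.14].

INTERFACE

Orientations are given as [roll, pitch, yaw] about the fixed x, y, z axes, in that order (R = Rz(yaw) Ry(pitch) Rx(roll)).
In Python, from rig import read_state, cams, job, arm gives the robot as it stands.
- The arm moves only by the tool move_arm, never from a script. Its argument "increments" is a list that holds one entry, the list of rows, each a list of 7 numbers: the opening, from -1 (shut) to 1 (fully open), so that 0 is half open, then the shift along the world's x, y, z in cm, then the turn, a rotation vector about the world's x, y, z in degrees. A call has 1 to 8 rows; each row is the pose to reach, as a shift and turn from the pose measured when the call began; what a row does not reach only later rows make up. A row lasts 1/10 s, in which the tool goes at most 50 mm and 8.59 degrees, less where a joint would pass 70% of its speed; a pose out of reach is approached as far as the arm can. A call with a gripper value outside its range is refused whole. The fingers move at their own pace and stop on an object; "force" is the grip in N (left out, the last holds). Time passes only in rows, so rows that repeat a pose let the fingers close. It gives the time, the measured TCP pose, the force and the opening at its end, in the units of the state.
- read_state(): the state, without advancing time (a new reading comes with each control period).
- cams.get_image(name): name is "scene" or "top"; returns a dict with "pixels" (480x640x3 uint8, blue, green, red), "mtx" (3x3 intrinsics, pixels), "rvec" (rotation vector, rad) and "tvec" (3), from world to camera coordinates, as OpenCV has them. Camera axes: x right, y down, z forward; pixel columns grow to the right and rows downward; lengths in m; the calibration is good to about 2 mm. A picture is of the moment at which its call begins. There is no depth.
- job.finish_job(): hands the job in, once; it reports no verdict.
Trained networks look in the newest picture that a camera, given by its name, has taken for a name from the list of things; names that differ only in an ending like _2 or _b are one class to them, and where a whole thing is asked for, a point or a joint stands for the part that bears it (a point fixed in the world has none). Each returns a list of dicts, best first, with "score" (0 to 1); they miss things now and then, are a little off and sometimes report something else, mostly with a low value. They report only what shows in the picture. A call takes as long as a camera call. They do not tell look-alikes from the thing itself.
- cams.spot_in(camera, thing): "location" ([x, y, z] in m, in world coordinates, good to about 4 mm: the middle of the surface that is visible of it).
- cams.silhouettes(camera, thing): "pixels" (480x640 bool, what is visible of it).
- cams.mark_of(camera, thing): "location" ([x, y, z] in m, in world coordinates, good to about 4 mm: a listed point, or the origin of a listed thing).
The state is a dict: "clock": time; "joints": joint angles; "joint_vel": joint speeds; "tau": joint torques, N m; "position": TCP position; "eef_rot": TCP orientation; "wrist_force": force on the tool from outside, world axes, zero at the start; "wrist_torque": the same for the moment, N m; "width": finger opening in m.
Only numpy, scipy, OpenCV 4.12 (cv2) and the standard library are available. Lean on these libraries where they do the work, as an engineer would, in place of code of your own. Each camera call takes 0.05 s, during which the arm holds its last target.

## Working session

There is one attempt and no reset: what is moved stays moved. The work goes in short steps, Python scripts to look and compute and a tool call to move; the robot and the scene stay as the last step left them, time stands still between calls to the robot, and variables do not carry over. Pictures are saved under pics/ and viewed, and the job is handed in when it is done.

Besides the shell and the picture viewer there is one more tool, called after "Call:" in YAML: its name, and indented under it one key for each argument. move_arm: Moves the arm, as the interface text tells. Its arguments: {"type":"object","properties":{"increments":{"type":"array"},"force":{"type":"number"}},"required":["increments"]}

```bash
ls; mkdir -p pics
python3 - <<'E'
from rig import read_state, cams, job, arm
import cv2
print(read_state()); print([ (k,getattr(arm,k)) for k in dir(arm) if not k.startswith('_')])
for c in("scene","top"):
    im=cams.get_image(c); cv2.imwrite(f"pics/{c}0.png",im["pixels"]); print(c,im["mtx"],im["rvec"],im["tvec"])
    for t in("tank","mouth","tank_ear","float_seat","ball_center","cap_bar","cap_foot"):
        print(c,t,[(round(d["score"],2),[round(float(v),4) for v in d["location"]]) for d in cams.mark_of(c,t)])
E
```

```text
pics
{'clock': 0.0, 'joints': array([-1.24857616e+00,  1.24486628e-01,  1.65167364e+00, -8.30984691e-06,
        1.36753369e+00, -8.25885882e-02]), 'joint_vel': array([-7.44114983e-05,  5.81280169e-04, -1.98193395e-03, -1.93282390e-03,
        2.97831227e-04,  4.64480150e-04]), 'tau': array([ 1.08777698e-03, -4.17600632e+01, -3.59929204e+01,  7.75954337e-02,
        4.91794338e-02, -1.51459735e-04]), 'position': array([ 0.25577907, -0.59688516,  0.23039921]), 'eef_rot': array([-3.13949783e+00, -1.65239508e-04,  4.04810265e-01]), 'wrist_force': array([ 0.3130312 , -0.71682732,  0.34263041]), 'wrist_torque': array([ 0.0132612 , -0.01325013, -0.01500111]), 'width': 0.09531599852324966}
[('PlanningError', <class 'rig.PlanningError'>), ('tcp_to_tips', 0.017)]
scene [[466.11789067   0.         325.72610486]
 [  0.         466.11789067 237.82800867]
 [  0.           0.           1.        ]] [ 2.08571168  1.35244071 -0.50658192] [-0.21902944 -0.28791894  1.64396838]
scene tank [(0.96, [0.564, 0.0039, 0.0004])]
scene mouth [(0.97, [0.5578, 0.0049, 0.1311]), (0.19, [0.6017, -0.4764, 0.0001])]
[... 578 characters left out ...]
6320501]
 [  0.           0.           1.        ]] [ 2.18452489 -2.15162863  0.0845272 ] [0.00292929 0.56190323 1.13332361]
top tank []
top mouth [(0.85, [0.5564, 0.007, 0.1288])]
top tank_ear [(0.59, [0.5394, -0.0677, 0.1324]), (0.54, [0.5596, 0.0022, 0.0667]), (0.42, [0.7534, 0.1243, -0.001])]
top float_seat [(0.75, [0.5605, 0.0033, 0.0653]), (0.47, [0.75, -0.1223, 0.0007]), (0.24, [0.7503, 0.1277, -0.0031])]
top ball_center [(0.75, [0.5299, 0.3037, 0.0346]), (0.18, [0.561, 0.0024, 0.0639])]
top cap_bar [(0.95, [0.3461, 0.1553, 0.0573]), (0.78, [0.5141, -0.3329, 0.0495]), (0.62, [0.3245, -0.3766, 0.054])]
top cap_foot [(0.89, [0.3488, 0.1538, -0.0012]), (0.57, [0.5162, -0.3358, -0.0003])]
```

View pics/scene0.png

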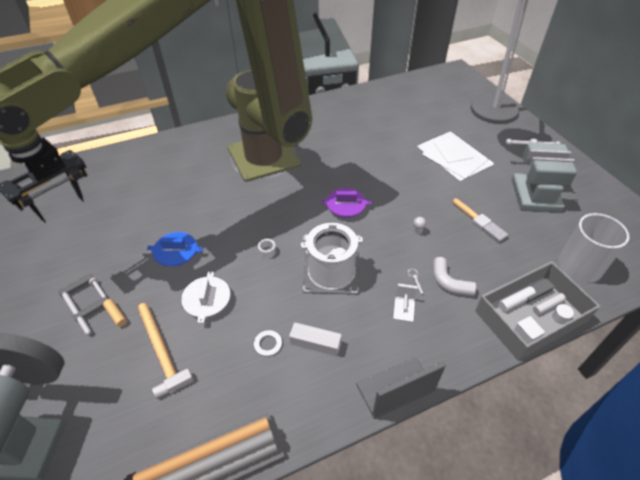

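View pics/top0.png

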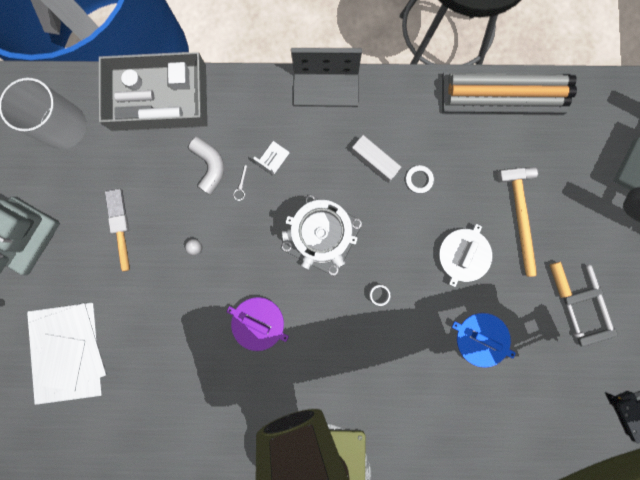

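Candidates for the cap, in the scene picture: blue at (176,249), purple at (347,203), silver at (206,297). The silver one, at (466,254) in the top picture, fits the aluminium description. The flange ring at (267,343) has no bar. The only ball visible is at (420,225) in scene and (193,246) in top. I'll check these in close crops.

```bash
cat > h.py <<'E'
from rig import read_state, cams, job, arm
import cv2, numpy as np
def proj(im,p):
    q,_=cv2.projectPoints(np.array(p,float).reshape(-1,3),im["rvec"],im["tvec"],im["mtx"],None); return q.reshape(-1,2)
def unproj(im,uv,z):
    R=cv2.Rodrigues(np.array(im["rvec"]))[0]; t=np.array(im["tvec"]).reshape(3)
    c=-R.T@t; d=R.T@np.linalg.inv(im["mtx"])@np.array([uv[0],uv[1],1.]); return c+d*(z-c[2])/d[2]
def crop(im,u,v,w,h,s,fn):
    u,v=int(u-w/2),int(v-h/2); c=im["pixels"][max(v,0):v+h,max(u,0):u+w]; cv2.imwrite("pics/"+fn,cv2.resize(c,None,fx=s,fy=s,interpolation=cv2.INTER_CUBIC)); return max(u,0),max(v,0)
E
python3 - <<'E'
from h import *
im=cams.get_image("top")
a=crop(im,320,232,100,100,4,"t1.png");b=crop(im,466,254,100,100,4,"t2.png");c=crop(im,193,246,40,40,8,"t3.png")
ims=[cv2.imread(f"pics/t{i}.png") for i in(1,2)]; cv2.imwrite("pics/tt.png",np.hstack(ims)); print(a,b,c)
im=cams.get_image("scene")
a=crop(im,332,258,100,100,4,"s1.png");b=crop(im,206,297,100,100,4,"s2.png");print(a,b)
ims=[cv2.imread(f"pics/s{i}.png") for i in(1,2)]; cv2.imwrite("pics/ss.png",np.hstack(ims))
E
```

```text
(270, 182) (416, 204) (173, 226)
(282, 208) (156, 247)
```

View pics/tt.png

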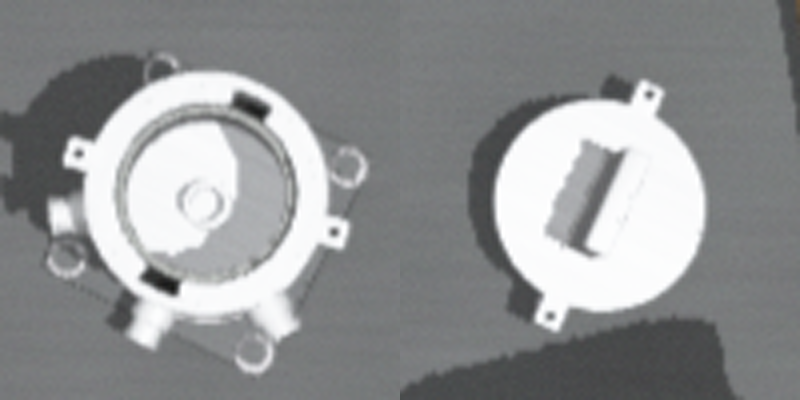

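View pics/ss.png

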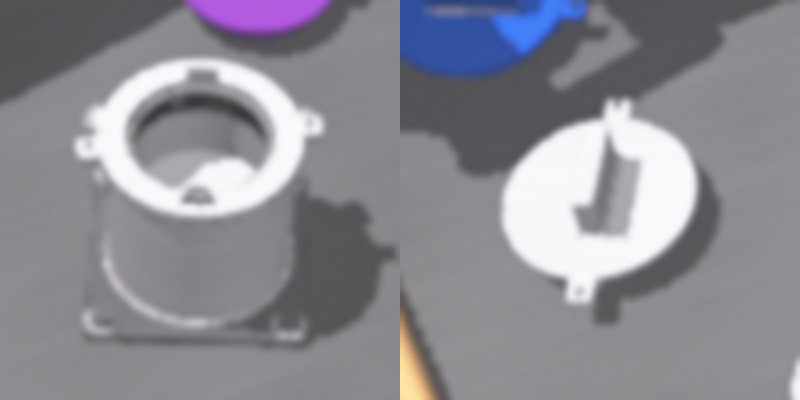

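View pics/t3.png

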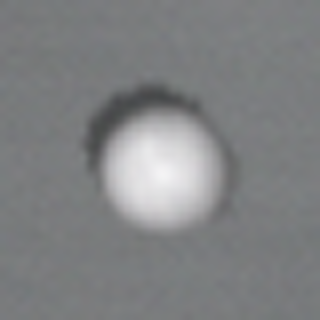

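The crops show the silver cap with an aluminium brim, bar and ears, its ear holes at about (478,228) and (453,283) in the top picture. The tank's notches are at about (333,208) and (310,252), its ears at (289,220) and (353,240), and the ball at (193,246). Next I'll measure positions and angles.

```bash
cat > meas.py <<'E'
from h import *
def blob(im,uv,r,thr=None,dark=True):
    g=cv2.cvtColor(im["pixels"],cv2.COLOR_BGR2GRAY).astype(float)
    u,v=np.round(uv).astype(int); p=g[v-r:v+r+1,u-r:u+r+1]; w=np.clip((220-p),0,None) if dark else p
    yy,xx=np.mgrid[-r:r+1,-r:r+1]; return np.array([u+(w*xx).sum()/w.sum(), v+(w*yy).sum()/w.sum()])
c2=lambda a,o:(np.array(a)+.5)/4-.5+np.array(o)
E
python3 - <<'E'
from meas import *
im=cams.get_image("top")
O=(270,182);C=(416,204)
def rep(n,pa,pb,z,r):
    a,b=[blob(im,p,r) for p in(pa,pb)]; A,B=unproj(im,a,z),unproj(im,b,z); d=A-B
    print(n,a.round(1),b.round(1),"ctr",((A+B)/2).round(4),"len",np.linalg.norm(d).round(4),"ang",np.degrees(np.arctan2(d[1],d[0])).round(2))
rep("ears",c2((78,155),O),c2((334,233),O),.13,1)
rep("notch",c2((251,106),O),c2((161,280),O),.128,5)
rep("capears",c2((248,96),C),c2((149,317),C),.0275,1)
# outlines
g=cv2.cvtColor(im["pixels"],cv2.COLOR_BGR2GRAY)
for n,o,z in(("ring",O,.13),("cap",C,.0275)):
    m=(g[o[1]:o[1]+100,o[0]:o[0]+100]>215).astype(np.uint8); m=cv2.morphologyEx(m,cv2.MORPH_OPEN,cv2.getStructuringElement(cv2.MORPH_ELLIPSE,(9,9)))
    cs,_=cv2.findContours(m,cv2.RETR_EXTERNAL,cv2.CHAIN_APPROX_NONE); c=max(cs,key=cv2.contourArea)
    (x,y),(d1,d2),_=cv2.fitEllipse(c); ctr=unproj(im,(x+o[0],y+o[1]),z); e=unproj(im,(x+o[0]+(d1+d2)/4+.5,y+o[1]),z)
    print(n,x+o[0],y+o[1],d1,d2,ctr.round(4),"R",np.linalg.norm(e-ctr).round(4))
for cam in("top","scene"):
    im=cams.get_image(cam)
    s=cams.silhouettes(cam,"ball_center")
    for k in s[:1]:
        m=k["pixels"];ys,xs=np.nonzero(m); print(cam,k["score"],xs.mean(),ys.mean(),m.sum(),unproj(im,(xs.mean(),ys.mean()),.034).round(4))
    for n,P in(("mouth",(.558,.004,.13)),("capbar",(.515,-.335,.0525)),("ball",(.53,.306,.034))): print(n,proj(im,P).round(1))
    print([ (round(d["score"],2),d["location"].round(4)) for d in cams.mark_of(cam,"ball_center")])
    print([ (round(d["score"],2),d["location"].round(4)) for d in cams.mark_of(cam,"cap_bar")])
    print([ (round(d["score"],2),d["location"].round(4)) for d in cams.mark_of(cam,"mouth")])
E
```

```text
ears [289.3 219.9] [353.1 239.5] ctr [0.5619 0.0047 0.13  ] len 0.1452 ang 73.65
notch [331.7 209. ] [310.2 251.2] ctr [0.5613 0.0049 0.128 ] len 0.1036 ang -26.04
capears [477.9 227.3] [453.1 282.5] ctr [ 0.5175 -0.3369  0.0275] len 0.1445 ang -24.45
ring 314.1766777038574 227.9909439086914 22.77332305908203 33.479312896728516 [0.5654 0.0198 0.13  ] R 0.0317
cap 465.47897720336914 255.01354217529297 51.140541076660156 52.245601654052734 [ 0.517  -0.3367  0.0275] R 0.062
top 0.55 193.01415094339623 247.25 212 [0.5253 0.3087 0.034 ]
mouth [[321.4 231.5]]
capbar [[467.9 255.3]]
ball [[194.2 245.3]]Traceback (most recent call last):
  File "<stdin>", line 23, in <module>
AttributeError: 'list' object has no attribute 'round'. Did you mean: 'count'?
```

Run:
```python
from meas import *
im=cams.get_image("scene"); 
g=cv2.cvtColor(im["pixels"],cv2.COLOR_BGR2GRAY)
print("pred cap ears/brim", proj(im,[(.5175,-.3369,.0275),(.5175,-.3369,.0655),(.5617,.0047,.13)]).round(2))
def R(a): a=np.radians(a); return np.array([np.cos(a),np.sin(a)])
def ov(P,z,r,ang,col,er,img):
    pts=[(*(np.array(P)+r*R(t)),z) for t in range(0,360,3)]
    q=proj(im,pts)
    for x,y in q: cv2.circle(img,(int((x-o[0]+.5)*6),int((y-o[1]+.5)*6)),1,col,-1)
    for s in(0,180):
        x,y=proj(im,(*(np.array(P)+er*R(ang+s)),z))[0]; cv2.drawMarker(img,(int((x-o[0]+.5)*6),int((y-o[1]+.5)*6)),col,0,12,1)
out=[]
for cam in("scene","top"):
  im=cams.get_image(cam)
  row=[]
  for P,z,r,a,er in(((.5617,.0047),.13,.066,73.65,.0725),((.5175,-.3369),.0275,.062,-24.45,.0725)):
    c=proj(im,(*P,z))[0].round().astype(int); o=c-32
    img=cv2.resize(im["pixels"][o[1]:o[1]+64,o[0]:o[0]+64],None,fx=6,fy=6,interpolation=cv2.INTER_CUBIC)
    ov(P,z,r,a,(0,0,255),er,img)
    if z>.1: ov(P,z,.050,a,(0,160,0),.06,img)
    row.append(img)
  out.append(np.hstack(row))
cv2.imwrite("pics/ov.png",cv2.resize(np.vstack(out),None,fx=.78,fy=.78))
for cam in("top","scene"):
    im=cams.get_image(cam)
    s=cams.silhouettes(cam,"ball_center")
    for k in s[:1]:
        m=np.array(k["pixels"]);ys,xs=np.nonzero(m); print(cam,k["score"],xs.mean(),ys.mean(),m.sum(),unproj(im,(xs.mean(),ys.mean()),.034).round(4))
    u,v=proj(im,(.528,.307,.034))[0].round().astype(int)
    gg=cv2.cvtColor(im["pixels"],cv2.COLOR_BGR2GRAY); p=(gg[v-12:v+13,u-12:u+13]>140); ys,xs=np.nonzero(p); c=(xs.mean()+u-12,ys.mean()+v-12); print("bright",c,p.sum(),unproj(im,c,.034).round(4))
    for t in("ball_center","cap_bar","mouth","float_seat"): print(t,[(round(d["score"],2),np.round(d["location"],4)) for d in cams.mark_of(cam,t)])
```

```text
pred cap ears/brim [[205.53 295.62]
 [202.71 287.16]
 [331.77 241.54]]
top 0.76 192.84976525821597 247.4788732394366 213 [0.5247 0.3091 0.034 ]
bright (np.float64(192.8068181818182), np.float64(247.02272727272725)) 176 [0.5258 0.3092 0.034 ]
ball_center [(0.55, array([0.5308, 0.3057, 0.0358])), (0.32, array([ 0.7492, -0.1214,  0.0017]))]
cap_bar [(0.94, array([0.3462, 0.1532, 0.0573])), (0.79, array([ 0.5141, -0.3315,  0.0522])), (0.68, array([ 0.3232, -0.3756,  0.0514]))]
mouth [(0.65, array([0.5567, 0.0055, 0.1298])), (0.5, array([ 6.775e-01,  2.082e-01, -6.000e-04]))]
float_seat [(0.87, array([0.5601, 0.0033, 0.0654])), (0.3, array([ 6.014e-01, -4.816e-01,  3.000e-04]))]
scene 0.69 418.95348837209303 222.48062015503876 129 [0.5237 0.3092 0.034 ]
bright (np.float64(419.1271186440678), np.float64(220.82203389830508)) 118 [0.5181 0.3132 0.034 ]
ball_center [(0.58, array([0.5272, 0.3154, 0.0347]))]
cap_bar [(0.95, array([0.3479, 0.1549, 0.0527])), (0.63, array([ 0.514 , -0.3378,  0.0521])), (0.63, array([ 0.3186, -0.3748,  0.0525]))]
mouth [(0.6, array([0.5605, 0.006 , 0.1294]))]
float_seat [(0.66, array([0.5628, 0.0058, 0.0711]))]
```

View pics/ov.png

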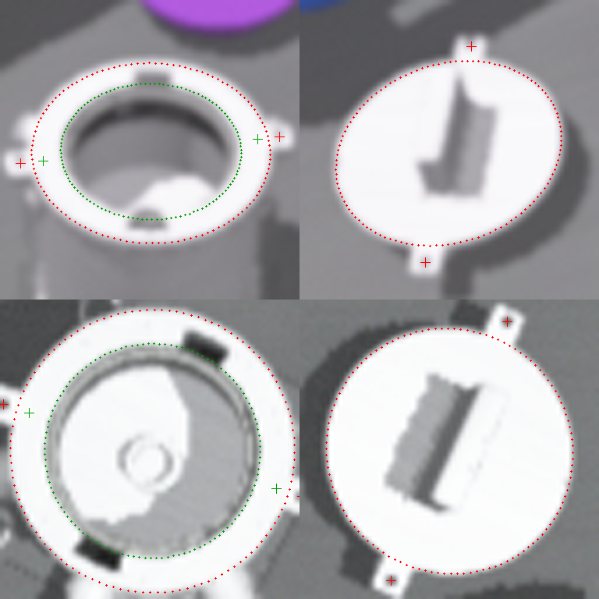

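Call:
move_arm:
  increments:
    - [[1,1.34,4.5,0,0,0,0],[1,2.7,9,0,0,0,0],[1,4,13.5,0,0,0,0],[1,5.4,18,0,0,0,0],[1,6.7,22.5,0,0,0,0],[1,8,27,0,0,0,0],[1,9.4,31.5,0,0,0,0],[1,10.7,36,0,0,0,0]]

```text
clock: 2.65
position: [0.3631, -0.2357, 0.2319]
eef_rot: [3.141, -0.001, 0.404]
wrist_force: [0.6, 0.0, 1.0]
width: 0.095
```

Call:
move_arm:
  increments:
    - [[1,1.34,4.5,0,0,0,0],[1,2.7,9,0,0,0,0],[1,4,13.5,0,0,0,0],[1,5.4,18,0,0,0,0],[1,6.7,22.5,0,0,0,0],[1,8,27,0,0,0,0],[1,9.4,31.5,0,0,0,0],[1,10.7,36,0,0,0,0]]

```text
clock: 3.45
position: [0.4704, 0.1264, 0.2323]
eef_rot: [3.14, -0.002, 0.405]
wrist_force: [1.0, -1.5, -0.7]
width: 0.0948
```

Call:
move_arm:
  increments:
    - [[1,1.3,4.5,0,0,0,0],[1,2.7,9,0,0,0,0],[1,4.1,13.7,0,0,0,0],[1,5.4,18.2,0,0,0,0],[1,5.5,18.3,-3,0,0,0],[1,5.5,18.3,-7,0,0,0],[1,5.5,18.3,-11,0,0,0],[1,5.5,18.3,-11,0,0,0]]

```text
clock: 4.25
position: [0.521, 0.3075, 0.1153]
eef_rot: [3.14, 0.011, 0.405]
wrist_force: [-0.5, -0.5, -0.8]
width: 0.0952
```

Run:
```python
from meas import *
print(read_state()["position"])
for cam in("scene","top"):
    im=cams.get_image(cam); p=proj(im,(.525,.309,.034))[0]; print(crop(im,*p,100,100,4,f"b_{cam}.png"),p)
cv2.imwrite("pics/b.png",np.hstack([cv2.imread("pics/b_scene.png"),cv2.imread("pics/b_top.png")]))
```

```text
[0.52102088 0.30751919 0.11525429]
(369, 172) [419.14199379 222.78770747]
(142, 197) [192.8777052  247.37050972]
```

View pics/b.png

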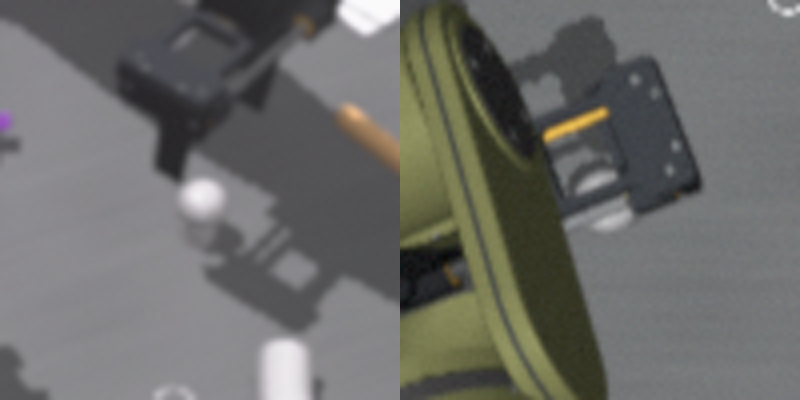

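The scene crop shows the ball on its tube at about (420,222), just below the open jaws. That agrees with my projection at (419,223), so I'll go down.

```bash
python3 -c "
from h import *
s=read_state();print(s['position'],s['clock'],s['eef_rot'])"
```

```text
[0.52518952 0.30926886 0.12227512] 4.35 [ 3.14022658e+00 -4.60222635e-04  4.04614385e-01]
```

Call:
move_arm:
  increments:
    - [[1,0,0,-3,0,0,0],[1,0,0,-6,0,0,0],[1,0,0,-8,0,0,0],[1,0,0,-8.8,0,0,0],[1,0,0,-8.8,0,0,0],[1,0,0,-8.8,0,0,0],[0,0,0,-8.8,0,0,0],[-0.2,0,0,-8.8,0,0,0]]
  force: 5

```text
clock: 5.15
position: [0.5262, 0.3098, 0.036]
eef_rot: [3.14, -0.003, 0.405]
wrist_force: [-0.5, -0.2, -0.4]
width: 0.0842
```

Call:
move_arm:
  increments:
    - [[-0.6,0,0,0,0,0,0],[-0.6,0,0,0,0,0,0],[-0.6,0,0,0,0,0,0],[-0.6,0,0,0,0,0,0],[-0.6,0,0,0,0,0,0]]
  force: 5

```text
clock: 5.65
position: [0.5261, 0.3097, 0.0359]
eef_rot: [3.14, -0.003, 0.405]
wrist_force: [-0.1, 0.5, -0.5]
width: 0.0444
```

Call:
move_arm:
  increments:
    - [[-0.6,0,0,-0.3,0,0,0],[-0.6,0,0,-0.3,0,0,0],[-0.6,0,0,-0.3,0,0,0],[-0.6,0,0,-0.3,0,0,0]]
  force: 6

```text
clock: 6.05
position: [0.5264, 0.3098, 0.0331]
eef_rot: [3.14, -0.004, 0.405]
wrist_force: [0.5, 0.6, 2.1]
width: 0.0376
```

Call:
move_arm:
  increments:
    - [[-0.6,0,0,1,0,0,0],[-0.6,0,0,3,0,0,0],[-0.6,0,0,6,0,0,0],[-0.6,0,0,10,0,0,0],[-0.6,0,0,14,0,0,0],[-0.6,0,0,18,0,0,0],[-0.6,0,0,20,0,0,0],[-0.6,0,0,20,0,0,0]]

```text
clock: 6.85
position: [0.528, 0.3107, 0.2382]
eef_rot: [3.141, -0.012, 0.405]
wrist_force: [0.6, -0.1, 0.2]
width: 0.0378
```

Call:
move_arm:
  increments:
    - [[-0.6,0.4,-3.5,0,0,0,0],[-0.6,0.8,-7.5,0,0,0,0],[-0.6,1.3,-11.5,0,0,0,0],[-0.6,1.8,-15.5,0,0,0,0],[-0.6,2.3,-19.5,0,0,0,0],[-0.6,2.8,-23.5,0,0,0,0],[-0.6,3.2,-27.5,0,0,0,0],[-0.6,3.5,-30.4,0,0,0,0]]

```text
clock: 7.65
position: [0.5618, 0.0047, 0.2357]
eef_rot: [-3.141, -0.008, 0.403]
wrist_force: [-0.2, -0.6, 0.8]
width: 0.0375
```

Run:
```python
from meas import *
for cam in("scene","top"):
    im=cams.get_image(cam); p=proj(im,(.5615,.005,.20))[0]; print(crop(im,*p,100,100,4,f"c_{cam}.png"),p)
s=read_state();print(s['position'],s['clock'],s['eef_rot'],s['width'])
cv2.imwrite("pics/c.png",np.hstack([cv2.imread("pics/c_scene.png"),cv2.imread("pics/c_top.png")]))
```

```text
(282, 172) [332.22364514 222.96169942]
(270, 176) [320.67171293 226.40476809]
[0.56208783 0.00385747 0.23570221] 7.75 [-3.14115481 -0.00795987  0.40029682] 0.03772963378942146
```

View pics/c.png

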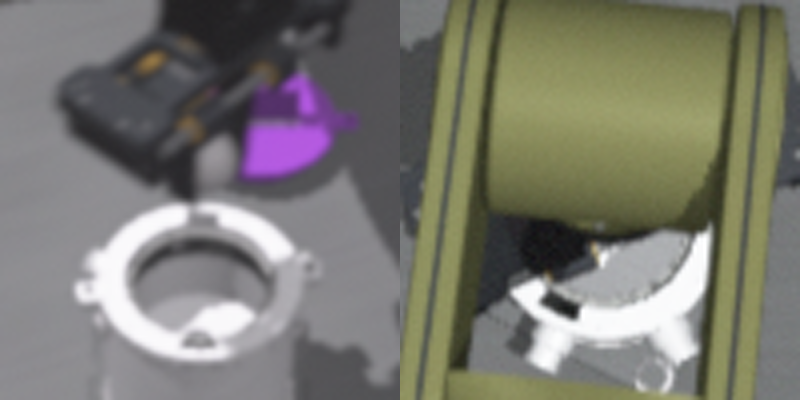

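The ball is in the jaws at about (335,213) in scene, above the mouth. Lowering it.

Call:
move_arm:
  increments:
    - [[-0.6,0,0.15,-3,0,0,0],[-0.6,0,0.15,-6,0,0,0],[-0.6,0,0.15,-9,0,0,0],[-0.6,0,0.15,-11,0,0,0],[-0.6,0,0.15,-12.5,0,0,0],[-0.6,0,0.15,-13.3,0,0,0],[-0.6,0,0.15,-13.6,0,0,0],[-0.6,0,0.15,-13.6,0,0,0]]

```text
clock: 8.55
position: [0.5623, 0.0056, 0.1]
eef_rot: [-3.141, -0.008, 0.401]
wrist_force: [0.6, 0.6, -0.3]
width: 0.0375
```

Run:
```python
from meas import *
im=cams.get_image("scene"); p=proj(im,(.5615,.005,.13))[0]; print(crop(im,*p,100,100,6,"d.png"),p)
im=cams.get_image("scene");im=cams.get_image("scene")
s=read_state();print(s['position'],s['clock'],s['eef_rot'],s['width'],s['wrist_force'])
```

```text
(281, 191) [331.83803534 241.44772751]
[0.56297778 0.00531035 0.10105741] 8.7 [ 3.14094129 -0.01000363  0.40031987] 0.037755035150337395 [-0.42521274 -0.36634976 -1.08918691]
```

View pics/d.png

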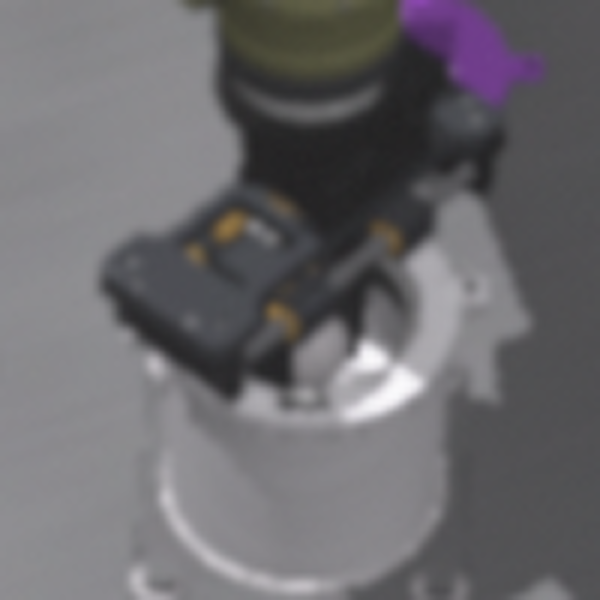

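Call:
move_arm:
  increments:
    - [[-0.6,-0.1,0,-0.4,0,0,0],[-0.6,-0.1,0,-0.8,0,0,0],[-0.6,-0.1,0,-1.2,0,0,0],[-0.6,-0.1,0,-1.5,0,0,0],[-0.6,-0.1,0,-1.6,0,0,0],[-0.6,-0.1,0,-1.6,0,0,0]]

```text
clock: 9.3
position: [0.5617, 0.0053, 0.0846]
eef_rot: [3.141, -0.009, 0.4]
wrist_force: [0.4, 0.6, 0.3]
width: 0.0377
```

Call:
move_arm:
  increments:
    - [[-0.6,0,0,-0.05,0,0,0],[-0.6,0,0,-0.1,0,0,0],[-0.6,0,0,-0.1,0,0,0]]

```text
clock: 9.6
position: [0.5618, 0.0053, 0.0837]
eef_rot: [3.141, -0.009, 0.4]
wrist_force: [-0.2, 0.7, -1.2]
width: 0.0374
```

Call:
move_arm:
  increments:
    - [[-0.6,0,0,-0.05,0,0,0],[-0.6,0,0,-0.1,0,0,0],[-0.6,0,0,-0.1,0,0,0]]

```text
clock: 9.9
position: [0.562, 0.0053, 0.083]
eef_rot: [3.141, -0.01, 0.4]
wrist_force: [-0.0, -0.1, 1.8]
width: 0.0373
```

Call:
move_arm:
  increments:
    - [[-0.6,0,0,-0.05,0,0,0],[-0.6,0,0,-0.1,0,0,0],[-0.6,0,0,-0.1,0,0,0]]

```text
clock: 10.2
position: [0.5623, 0.0053, 0.0828]
eef_rot: [3.141, -0.01, 0.4]
wrist_force: [-2.6, 0.0, 5.7]
width: 0.0376
```

Contact, with +5.7 N up at the expected height. Releasing with a small opening that fits the 88 mm bore.

Call:
move_arm:
  increments:
    - [[-0.6,-0.1,0,0,0,0,0],[-0.15,-0.1,0,0,0,0,0],[-0.1,-0.1,0,0,0,0,0],[0,-0.1,0,0,0,0,0],[0,-0.1,0,0,0,0,0],[0,-0.1,0,0,0,0,0]]

```text
clock: 10.8
position: [0.5611, 0.0053, 0.0826]
eef_rot: [3.141, -0.01, 0.4]
wrist_force: [-0.1, 0.7, 0.2]
width: 0.0473
```

Call:
move_arm:
  increments:
    - [[0,0,0,1,0,0,0],[0,0,0,2.5,0,0,0],[0,0,0,4.5,0,0,0],[0,0,0,7,0,0,0],[0,0,0,10,0,0,0],[0,0,0,13,0,0,0],[0,0,0,16,0,0,0],[0,0,0,17,0,0,0]]

```text
clock: 11.6
position: [0.5631, 0.0052, 0.2586]
eef_rot: [3.137, -0.018, 0.4]
wrist_force: [0.3, 0.4, 0.3]
width: 0.0476
```

Call:
move_arm:
  increments:
    - [[1,-0.5,-4.5,0,0,0,0],[1,-1,-9,0,0,0,0],[1,-1.5,-13.5,0,0,0,0],[1,-2,-18,0,0,0,0],[1,-2.5,-22,0,0,0,0],[1,-3,-26,0,0,0,0],[1,-3.5,-30,0,0,0,0],[1,-4.4,-34,0,0,0,0]]

```text
clock: 12.4
position: [0.5185, -0.3363, 0.2583]
eef_rot: [3.137, -0.018, 0.4]
wrist_force: [0.4, 0.4, 0.2]
width: 0.0947
```

Run:
```python
from meas import *
for cam in("scene","top"):
    im=cams.get_image(cam); p=proj(im,(.5615,.005,.1))[0]; print(crop(im,*p,66,66,6,f"e_{cam}.png"),p,proj(im,(.5615,.005,.084)))
    g=cv2.imwrite(f"pics/full_{cam}.png",im["pixels"])
    for t in("ball_center",): print(t,[(round(d["score"],2),np.round(d["location"],4)) for d in cams.mark_of(cam,t)])
s=read_state();print(s['position'],s['clock'],s['eef_rot'],s['width'],s['joints'])
cv2.imwrite("pics/e.png",np.hstack([cv2.imread("pics/e_scene.png"),cv2.imread("pics/e_top.png")]))
```

```text
(298, 215) [331.68283346 248.8880634 ] [[331.60235446 252.74620444]]
ball_center [(0.69, array([0.5633, 0.0082, 0.0822]))]
(288, 198) [321.05460344 231.19876921] [[321.10943875 231.88533758]]
ball_center [(0.48, array([0.5652, 0.0031, 0.0832])), (0.35, array([ 0.5429, -0.0658,  0.1271]))]
[ 0.51854619 -0.33522004  0.25809509] 12.6 [ 3.13831301 -0.0173709   0.3985866 ] 0.09520046496381741 [-0.6668899   0.03050667  1.70469446  0.0138246   1.39512837  0.50300886]
```

View pics/e.png

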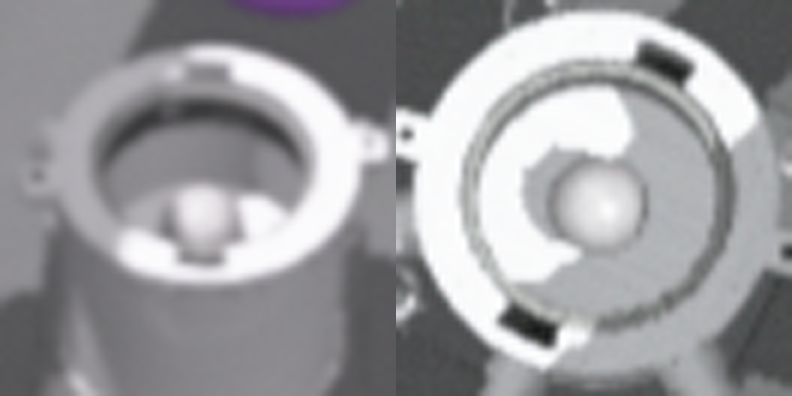

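The ball sits centred on its seat, top picture about (322,232) against a predicted (321,232), and the jaws came away clean. Now I turn the tool for the bar to about 155.5°, because turning on from there stays inside joint 6's range.

Call:
move_arm:
  increments:
    - [[1,0,0,0,0,0,8.4],[1,0,0,0,0,0,16.8],[1,0,0,-1,0,0,25.2],[1,0,0,-2,0,0,33.6],[1,0,0,-3,0,0,42],[1,0,0,-4,0,0,50.4],[1,0,0,-4,0,0,58.8],[1,0,0,-4,0,0,67]]

```text
clock: 13.4
position: [0.5188, -0.3331, 0.2174]
eef_rot: [3.139, -0.019, 1.576]
wrist_force: [-0.7, -0.5, 0.1]
width: 0.0948
```

```bash
cat >> h.py <<'E'
from scipy.spatial.transform import Rotation as Ro
def togo(yaw,pos=None):
    s=read_state(); c=Ro.from_euler("xyz",s["eef_rot"]); t=Ro.from_euler("xyz",[180,0,yaw],degrees=True)
    print("rotvec deg",np.degrees((t*c.inv()).as_rotvec()).round(2),"clock",s["clock"],"pos",s["position"].round(4),"F",s["wrist_force"].round(1),"w",round(s["width"],4),"q6",s["joints"][5].round(3))
    if pos is not None: print("shift cm",(100*(np.array(pos)-s["position"])).round(2))
E
python3 -c "
from h import *
togo(155.55,(.5172,-.3368,.15))"
```

```text
rotvec deg [-1.03 -0.49 65.25] clock 13.4 pos [ 0.5188 -0.3331  0.2174] F [-0.7 -0.5  0.1] w 0.0948 q6 -0.674
shift cm [-0.16 -0.37 -6.74]
```

Call:
move_arm:
  increments:
    - [[1,0,0,0,-0.13,-0.06,8.2],[1,0,0,0,-0.26,-0.12,16.4],[1,-0.1,-0.2,-1,-0.4,-0.2,24.6],[1,-0.1,-0.3,-2,-0.5,-0.24,32.8],[1,-0.16,-0.37,-3.5,-0.65,-0.3,41],[1,-0.16,-0.37,-5,-0.77,-0.36,49.2],[1,-0.16,-0.37,-6.5,-0.9,-0.43,57.4],[1,-0.16,-0.37,-6.7,-1.03,-0.49,65.2]]

```text
clock: 14.2
position: [0.5165, -0.3341, 0.1478]
eef_rot: [3.14, -0.004, 2.722]
wrist_force: [0.7, -0.8, -0.3]
width: 0.0949
```

Run:
```python
from meas import *
for cam in("scene","top"):
    im=cams.get_image(cam); p=proj(im,(.5172,-.3368,.06))[0]; print(crop(im,*p,100,100,4,f"f_{cam}.png"),p)
cv2.imwrite("pics/f.png",np.hstack([cv2.imread("pics/f_scene.png"),cv2.imread("pics/f_top.png")]))
togo(155.55,(.5172,-.3368,.052))
```

```text
(153, 238) [203.13478802 288.31213535]
(419, 204) [469.6068259  254.22320012]
rotvec deg [-0.08 -0.08 -0.05] clock 14.3 pos [ 0.5172 -0.3348  0.1494] F [-0.3 -0.3  0.6] w 0.0951 q6 -1.807
shift cm [ 0.   -0.2  -9.74]
```

View pics/f.png

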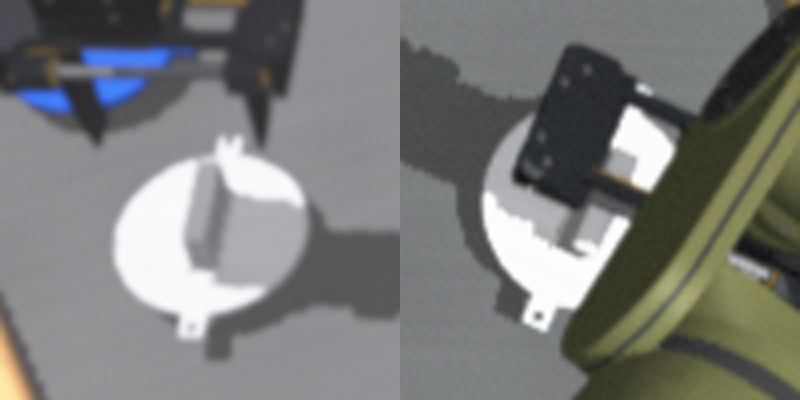

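The open jaws straddle the silver bar, with the blue cap well clear. Going down to the bar.

Call:
move_arm:
  increments:
    - [[1,0,-0.2,-3,0,0,0],[1,0,-0.2,-6,0,0,0],[1,0,-0.2,-8.5,0,0,0],[1,0,-0.2,-9.7,0,0,0],[1,0,-0.2,-9.8,0,0,0],[1,0,-0.2,-9.8,0,0,0],[1,0,-0.2,-9.8,0,0,0]]

```text
clock: 15.0
position: [0.5184, -0.3375, 0.0534]
eef_rot: [-3.142, 0.001, 2.715]
wrist_force: [-0.7, -0.3, 0.8]
width: 0.0947
```

```bash
python3 -c "
from h import *
togo(155.55,(.5172,-.3368,.051))"
```

```text
rotvec deg [ 0.03  0.07 -0.03] clock 15.0 pos [ 0.5184 -0.3375  0.0534] F [-0.7 -0.3  0.8] w 0.0947 q6 -1.809
shift cm [-0.12  0.07 -0.24]
```

Call:
move_arm:
  increments:
    - [[0.3,-0.1,0.05,-0.25,0,0,0],[-0.2,-0.1,0.05,-0.25,0,0,0],[-0.5,-0.1,0.05,-0.25,0,0,0],[-0.6,-0.1,0.05,-0.25,0,0,0],[-0.8,-0.1,0.05,-0.25,0,0,0],[-1,-0.1,0.05,-0.25,0,0,0],[-1,-0.1,0.05,-0.25,0,0,0],[-1,-0.1,0.05,-0.25,0,0,0]]
  force: 15

```text
clock: 15.8
position: [0.5173, -0.337, 0.0509]
eef_rot: [3.142, 0.001, 2.715]
wrist_force: [-0.3, -0.1, -0.4]
width: 0.0367
```

Call:
move_arm:
  increments:
    - [[-1,0,0,0,0,0,0],[-1,0,0,0,0,0,0],[-1,0,0,0,0,0,0],[-1,0,0,0,0,0,0]]
  force: 50

```text
clock: 16.2
position: [0.5174, -0.3369, 0.0509]
eef_rot: [3.141, 0.001, 2.715]
wrist_force: [0.7, 1.3, 0.8]
width: 0.016
```

```bash
python3 -c "
from h import *
togo(155.55,(.5172,-.3368,.051))"
```

```text
rotvec deg [ 0.02  0.07 -0.03] clock 16.2 pos [ 0.5174 -0.3369  0.0509] F [0.7 1.3 0.8] w 0.016 q6 -1.809
shift cm [-0.02  0.01  0.01]
```

Call:
move_arm:
  increments:
    - [[-1,0,0,1,0,0,0],[-1,0,0,3,0,0,0],[-1,0,0,6,0,0,0],[-1,0,0,10,0,0,0],[-1,0,0,14,0,0,0],[-1,0,0,17,0,0,0],[-1,0,0,18.5,0,0,0],[-1,0,0,18.5,0,0,0]]

```text
clock: 17.0
position: [0.5182, -0.3375, 0.2385]
eef_rot: [-3.141, 0.006, 2.715]
wrist_force: [0.5, -0.4, -3.5]
width: 0.0157
```

```bash
python3 -c "
from h import *
togo(153.8,(.5617,.005,.2354))"
```

```text
rotvec deg [ 0.18  0.27 -1.78] clock 17.0 pos [ 0.5182 -0.3375  0.2385] F [ 0.5 -0.4 -3.5] w 0.0157 q6 -1.809
shift cm [ 4.35 34.25 -0.31]
```

Call:
move_arm:
  increments:
    - [[-1,0.5,3.5,0,0,0,0],[-1,1,8,0,0,0,0],[-1,1.6,12.8,0,0,0,-0.5],[-1,2.2,17.5,0,0,0,-1],[-1,2.8,22.2,0,0,0.1,-1.5],[-1,3.4,27,0,0,0.2,-1.8],[-1,4,31.5,0,0.1,0.3,-1.8],[-1,4.35,34.2,0,0.2,0.3,-1.8]]

```text
clock: 17.8
position: [0.5601, 0.0077, 0.235]
eef_rot: [-3.141, -0.006, 2.686]
wrist_force: [0.6, -0.6, -3.4]
width: 0.0158
```

```bash
cat > ov.py <<'E'
from meas import *
import sys
# overlay of cap brim/ears from tool pose, and ring
def R(a): return np.array([np.cos(a),np.sin(a)])
n=sys.argv[1]; row=[]
for cam in("scene","top"):
    im=cams.get_image(cam); s=read_state(); P=s["position"]; yaw=s["eef_rot"][2]
    c=proj(im,(.5617,.005,.16))[0].round().astype(int); o=c-40
    img=cv2.resize(im["pixels"][o[1]:o[1]+80,o[0]:o[0]+80],None,fx=5,fy=5,interpolation=cv2.INTER_CUBIC)
    def dots(C,z,r,col):
        for x,y in proj(im,[(*(C+r*R(t)),z) for t in np.arange(0,6.28,.05)]): cv2.circle(img,(int((x-o[0]+.5)*5),int((y-o[1]+.5)*5)),1,col,-1)
    def mk(C,z,r,a,col):
        for b in(a,a+np.pi):
            x,y=proj(im,(*(C+r*R(b)),z))[0]; cv2.drawMarker(img,(int((x-o[0]+.5)*5),int((y-o[1]+.5)*5)),col,0,14,1)
    zb=P[2]-.0509+.0275
    dots(P[:2],zb,.062,(0,0,255)); mk(P[:2],zb,.0725,yaw,(0,0,255))
    T=np.array([.5617,.005]); dots(T,.13,.066,(0,160,0)); mk(T,.13,.0725,np.radians(73.65),(255,0,0)); row.append(img)
cv2.imwrite(f"pics/{n}.png",np.hstack(row))
E
python3 ov.py g; python3 -c "
from h import *
togo(153.8,(.5617,.005,.2354))"
```

```text
rotvec deg [-0.12 -0.34 -0.24] clock 17.9 pos [0.5603 0.0079 0.235 ] F [-0.7 -0.5 -4.2] w 0.0156 q6 -1.2
shift cm [ 0.14 -0.29  0.04]
```

View pics/g.png

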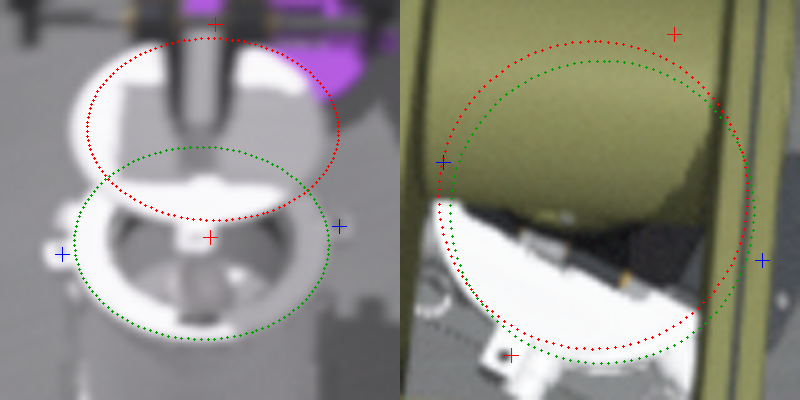

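The overlay disagrees by a few mm in scene, where the bottom ear sits at (192,235) in the crop against a predicted (210,238). It may still have been settling, so I'll correct the pose and look again.

Call:
move_arm:
  increments:
    - [[-1,0.14,-0.29,0,-0.12,-0.34,-0.24],[-1,0.14,-0.29,0,-0.12,-0.34,-0.24],[-1,0.14,-0.29,0,-0.12,-0.34,-0.24],[-1,0.14,-0.29,0,-0.12,-0.34,-0.24]]

```text
clock: 18.3
position: [0.5615, 0.0041, 0.2346]
eef_rot: [-3.141, -0.0, 2.683]
wrist_force: [-0.4, 0.4, -4.0]
width: 0.0159
```

```bash
python3 ov.py g2; python3 -c "
from h import *
togo(153.8,(.5617,.005,.2354))"
```

```text
rotvec deg [0.01 0.01 0.07] clock 18.4 pos [0.5617 0.0043 0.2351] F [ 0.3  0.7 -4.6] w 0.0156 q6 -1.2
shift cm [0.   0.07 0.03]
```

View pics/g2.png

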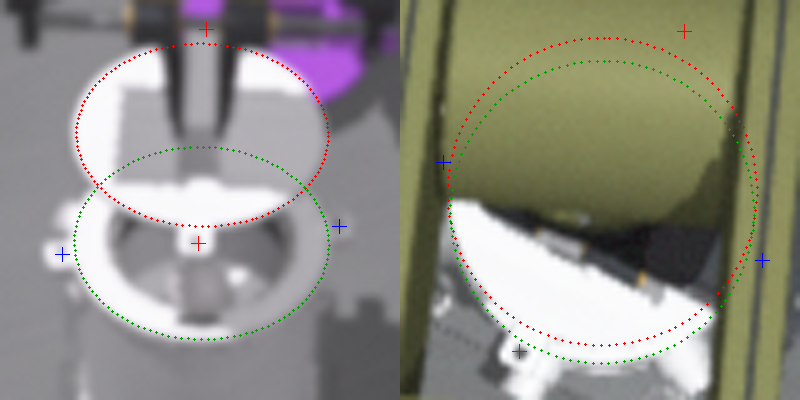

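Now the overlay and picture agree to about 1 mm, with the cap ear at (194,240) in scene against (198,243) and at (518,352) in top against (519,351). Lowering.

Call:
move_arm:
  increments:
    - [[-1,0,0.07,-2,0,0,0],[-1,0,0.07,-4,0,0,0],[-1,0,0.07,-5,0,0,0],[-1,0,0.07,-5.2,0,0,0],[-1,0,0.07,-5.2,0,0,0],[-1,0,0.07,-5.2,0,0,0]]

```text
clock: 19.0
position: [0.5625, 0.0048, 0.1844]
eef_rot: [3.141, 0.002, 2.683]
wrist_force: [0.4, 0.1, -2.5]
width: 0.0158
```

```bash
python3 -c "
from h import *
togo(153.8,(.5617,.005,.177))"
```

```text
rotvec deg [0.02 0.13 0.07] clock 19.0 pos [0.5625 0.0048 0.1844] F [ 0.4  0.1 -2.5] w 0.0158 q6 -1.199
shift cm [-0.08  0.02 -0.74]
```

Call:
move_arm:
  increments:
    - [[-1,-0.08,0.02,-0.2,0,0.1,0],[-1,-0.08,0.02,-0.4,0,0.1,0],[-1,-0.08,0.02,-0.6,0,0.1,0],[-1,-0.08,0.02,-0.8,0,0.1,0],[-1,-0.08,0.02,-0.8,0,0.1,0],[-1,-0.08,0.02,-0.8,0,0.1,0]]

```text
clock: 19.6
position: [0.5616, 0.0051, 0.1762]
eef_rot: [-3.141, 0.0, 2.683]
wrist_force: [0.3, 0.2, -4.1]
width: 0.0158
```

```bash
python3 -c "
from h import *
togo(153.8,(.5617,.005,.172)); print(read_state()['wrist_torque'])"
```

```text
rotvec deg [0.01 0.01 0.07] clock 19.6 pos [0.5616 0.0051 0.1762] F [ 0.3  0.2 -4.1] w 0.0158 q6 -1.199
shift cm [ 0.01 -0.01 -0.42]
[ 0.05185515 -0.12078762  0.02034571]
```

Call:
move_arm:
  increments:
    - [[-1,0,0,-0.15,0,0,0],[-1,0,0,-0.3,0,0,0],[-1,0,0,-0.45,0,0,0],[-1,0,0,-0.45,0,0,0]]

```text
clock: 20.0
position: [0.562, 0.005, 0.1726]
eef_rot: [3.141, 0.002, 2.683]
wrist_force: [-0.8, 0.4, 0.9]
width: 0.0158
```

```bash
python3 -c "
from h import *
togo(153.8,(.5617,.005,.1625)); print(read_state()['wrist_torque'])"
```

```text
rotvec deg [0.02 0.09 0.07] clock 20.0 pos [0.562  0.005  0.1726] F [-0.8  0.4  0.9] w 0.0158 q6 -1.199
shift cm [-0.03 -0.   -1.01]
[ 0.10702014  0.09173909 -0.00197903]
```

Call:
move_arm:
  increments:
    - [[-1,-0.03,0,-0.2,0,0,0],[-1,-0.03,0,-0.4,0,0,0],[-1,-0.03,0,-0.6,0,0,0],[-1,-0.03,0,-0.8,0,0,0],[-1,-0.03,0,-0.8,0,0,0]]

```text
clock: 20.5
position: [0.5623, 0.005, 0.1652]
eef_rot: [3.141, 0.003, 2.683]
wrist_force: [-0.4, -0.0, 5.0]
width: 0.0157
```

```bash
python3 -c "
from h import *
togo(153.8,(.5617,.005,.1605)); print(read_state()['wrist_torque'])"
```

```text
rotvec deg [0.03 0.16 0.07] clock 20.5 pos [0.5623 0.005  0.1652] F [-0.4 -0.   5. ] w 0.0157 q6 -1.199
shift cm [-0.06 -0.   -0.47]
[ 0.12181303  0.1266738  -0.01023866]
```

Call:
move_arm:
  increments:
    - [[-1,-0.05,0,-0.15,0,0.1,0],[-1,-0.05,0,-0.3,0,0.1,0],[-1,-0.05,0,-0.45,0,0.1,0],[-1,-0.05,0,-0.5,0,0.1,0],[-1,-0.05,0,-0.5,0,0.1,0]]

```text
clock: 21.0
position: [0.5623, 0.005, 0.1614]
eef_rot: [3.141, 0.002, 2.683]
wrist_force: [-2.2, 0.7, 8.2]
width: 0.0158
```

```bash
python3 ov.py k; python3 -c "
from h import *
togo(153.8,(.5617,.005,.1594)); print(read_state()['wrist_torque'])"
```

```text
rotvec deg [0.03 0.14 0.07] clock 21.1 pos [0.5623 0.005  0.1615] F [-1.6 -0.3  7.6] w 0.0156 q6 -1.199
shift cm [-0.06 -0.   -0.21]
[0.13637572 0.3751331  0.03063367]
```

View pics/k.png

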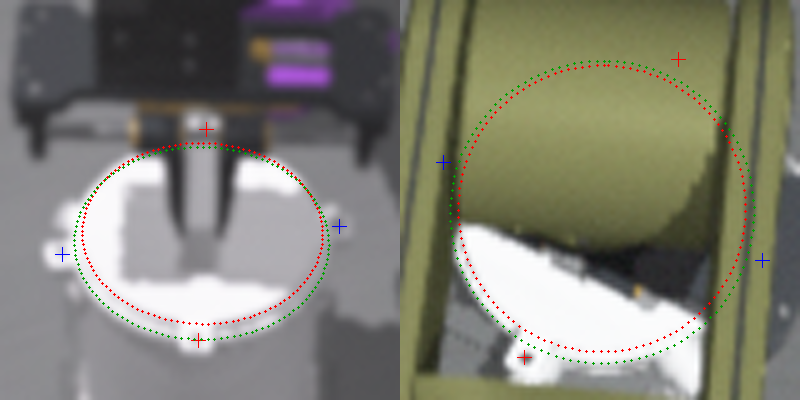

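The cap is in the notches and the seal is 12.4 mm down, past the 11 mm it needs. Turning clockwise.

Call:
move_arm:
  increments:
    - [[-1,-0.05,0,-0.2,0,0.1,0],[-1,-0.05,0,-0.2,0,0.1,-3],[-1,-0.05,0,-0.2,0,0.1,-6],[-1,-0.05,0,-0.2,0,0.1,-10],[-1,-0.05,0,-0.2,0,0.1,-15],[-1,-0.05,0,-0.2,0,0.1,-20]]
  force: 60

```text
clock: 21.7
position: [0.5632, 0.0049, 0.1613]
eef_rot: [3.14, 0.004, 2.331]
wrist_force: [0.2, -0.0, 7.9]
width: 0.0153
```

```bash
python3 -c "
from h import *
togo(73.7,(.5617,.005,.1594)); print(read_state()['wrist_torque'],read_state()['eef_rot'])"
```

```text
rotvec deg [  0.2    0.17 -59.84] clock 21.7 pos [0.5632 0.0049 0.1613] F [ 0.2 -0.   7.9] w 0.0153 q6 -0.846
shift cm [-0.15  0.01 -0.19]
[-0.00048955  0.04154952  0.10006607] [3.13959665 0.00392793 2.33073811]
```

Call:
move_arm:
  increments:
    - [[-1,-0.1,0,-0.25,0,0,-5],[-1,-0.1,0,-0.25,0,0,-10],[-1,-0.1,0,-0.25,0,0,-15],[-1,-0.1,0,-0.25,0,0.1,-20],[-1,-0.1,0,-0.25,0.1,0.1,-25],[-1,-0.1,0,-0.25,0.1,0.1,-30],[-1,-0.1,0,-0.25,0.1,0.1,-35],[-1,-0.1,0,-0.25,0.1,0.1,-40]]

```text
clock: 22.5
position: [0.5634, 0.0048, 0.1607]
eef_rot: [3.137, 0.002, 1.629]
wrist_force: [-1.2, -0.3, 8.7]
width: 0.0159
```

```bash
python3 -c "
from h import *
togo(73.7,(.5617,.005,.1594)); print(read_state()['wrist_torque'],read_state()['eef_rot'])"
```

```text
rotvec deg [  0.15   0.23 -19.65] clock 22.5 pos [0.5634 0.0048 0.1607] F [-1.2 -0.3  8.7] w 0.0159 q6 -0.144
shift cm [-0.17  0.02 -0.13]
[-0.0004634   0.24335725  0.12671932] [3.13726209e+00 2.19334045e-03 1.62930834e+00]
```

Call:
move_arm:
  increments:
    - [[-1,-0.1,0,-0.25,0,0.1,-4],[-1,-0.1,0,-0.25,0,0.1,-8],[-1,-0.1,0,-0.25,0,0.1,-12],[-1,-0.1,0,-0.25,0.1,0.2,-15],[-1,-0.1,0,-0.25,0.1,0.2,-17],[-1,-0.1,0,-0.25,0.1,0.2,-18],[-1,-0.1,0,-0.25,0.1,0.2,-18]]

```text
clock: 23.2
position: [0.5633, 0.0049, 0.16]
eef_rot: [3.139, 0.0, 1.315]
wrist_force: [-1.6, 0.6, 7.5]
width: 0.0157
```

```bash
python3 -c "
from h import *
togo(73.7,(.5617,.005,.1594)); print(read_state()['wrist_torque'],read_state()['eef_rot'])"
```

```text
rotvec deg [ 0.06  0.16 -1.66] clock 23.2 pos [0.5633 0.0049 0.16  ] F [-1.6  0.6  7.5] w 0.0157 q6 0.169
shift cm [-0.16  0.01 -0.06]
[0.09864698 0.42657626 0.10654795] [3.13855424e+00 1.93741698e-04 1.31533440e+00]
```

Call:
move_arm:
  increments:
    - [[-1,0,0,-0.25,0,0.1,-1],[-1,0,0,-0.25,0,0.1,-2],[-1,0,0,-0.25,0,0.1,-3],[-1,0,0,-0.25,0,0.1,-4],[-1,0,0,-0.25,0,0.1,-4]]

```text
clock: 23.7
position: [0.5624, 0.0055, 0.1594]
eef_rot: [-3.14, 0.001, 1.25]
wrist_force: [-9.8, 2.2, 14.1]
width: 0.0158
```

```bash
python3 -c "
from h import *
togo(73.7,(.5617,.005,.1594)); print(read_state()['wrist_torque'],read_state()['eef_rot'])"
```

```text
rotvec deg [ 0.05 -0.1   2.08] clock 23.7 pos [0.5624 0.0055 0.1594] F [-9.8  2.2 14.1] w 0.0158 q6 0.236
shift cm [-0.07 -0.05  0.  ]
[0.43185581 1.60452235 1.34823467] [-3.14019277e+00  1.41178760e-03  1.24991904e+00]
```

The wrist shows a 1.35 N m stop torque and z is 0.1594, which is flush. Checking ear against ear.

```bash
python3 ov.py m; python3 -c "
from h import *
for c in ('scene','top'):
    im=cams.get_image(c); cv2.imwrite('pics/m_'+c+'.png',im['pixels'])
im=cv2.imread('pics/m_scene.png'); cv2.imwrite('pics/m2.png',cv2.resize(im[200:310,270:400],None,fx=6,fy=5.4,interpolation=cv2.INTER_CUBIC))
togo(73.7,(.5617,.005,.1594)); print(read_state()['wrist_torque'])"
```

```text
rotvec deg [ 0.06 -0.1   2.07] clock 23.9 pos [0.5624 0.0055 0.1594] F [-9.9  2.7 13.9] w 0.016 q6 0.236
shift cm [-0.07 -0.05  0.  ]
[0.37834785 1.60230341 1.39011023]
```

View pics/m.png

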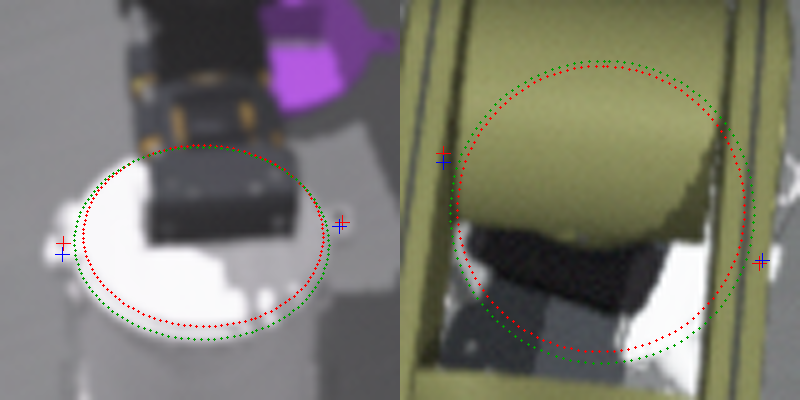

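View pics/m2.png

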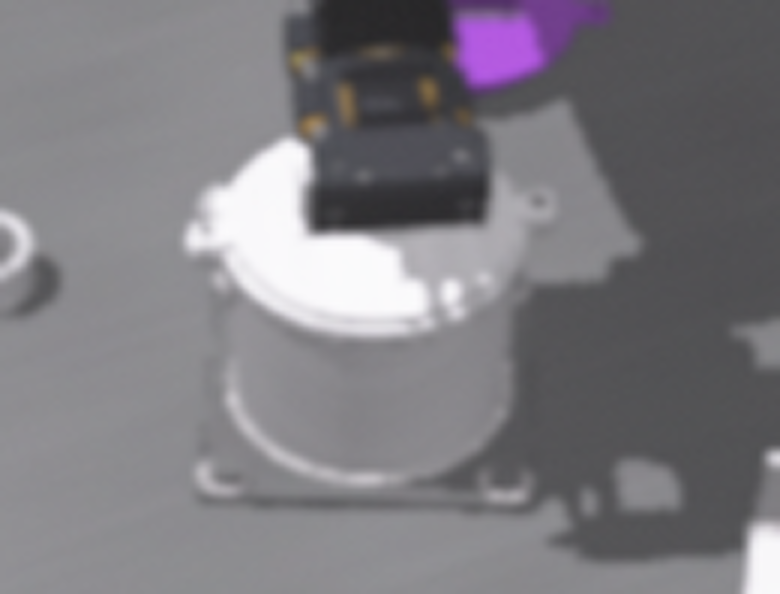

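Both cap ears lie over the tank's ears. I'll press slightly harder to confirm it is flush, and check that z no longer moves.

Call:
move_arm:
  increments:
    - [[-1,0.05,0,-0.4,0,0,-1.5],[-1,0.05,0,-0.5,0,0,-1.5],[-1,0.05,0,-0.5,0,0,-1.5],[-1,0.05,0,-0.5,0,0,-1.5]]

```text
clock: 24.3
position: [0.5623, 0.0054, 0.1593]
eef_rot: [-3.139, 0.004, 1.229]
wrist_force: [-16.7, 0.3, 26.1]
width: 0.0162
```

```bash
python3 -c "
from h import *
togo(73.7,(.5617,.005,.1594)); print(read_state()['wrist_torque'])"
```

```text
rotvec deg [ 0.16 -0.22  3.3 ] clock 24.3 pos [0.5623 0.0054 0.1593] F [-16.7   0.3  26.1] w 0.0162 q6 0.259
shift cm [-0.06 -0.04  0.01]
[-0.05645554  2.61444137  1.29234033]
```

z held at 0.1593 while the force rose to 26 N, so the cap is flush. I'll ease the side load and keep a moderate push and turn.

Call:
move_arm:
  increments:
    - [[-1,-0.1,0,-0.4,0,0,-1],[-1,-0.1,0,-0.4,0,0,-1],[-1,-0.1,0,-0.4,0,0,-1],[-1,-0.1,0,-0.4,0,0,-1]]

```text
clock: 24.7
position: [0.5622, 0.0053, 0.1593]
eef_rot: [-3.141, 0.004, 1.216]
wrist_force: [-8.8, 0.5, 18.2]
width: 0.0165
```

```bash
python3 ov.py n; python3 -c "
from h import *
for c in ('scene','top'): cams.get_image(c)
togo(73.7,(.5617,.005,.1594)); print(read_state()['wrist_torque'])
im=cams.get_image('scene')['pixels']; cv2.imwrite('pics/n2.png',cv2.resize(im[200:310,270:400],None,fx=6,fy=5.4,interpolation=cv2.INTER_CUBIC))
im=cams.get_image('top')['pixels']; cv2.imwrite('pics/n3.png',im)"
```

```text
rotvec deg [ 0.24 -0.09  4.01] clock 24.9 pos [0.5622 0.0053 0.1593] F [-7.3  0.1 18.2] w 0.0162 q6 0.272
shift cm [-0.05 -0.03  0.01]
[0.12290297 1.29551011 1.51815871]
```

View pics/n2.png

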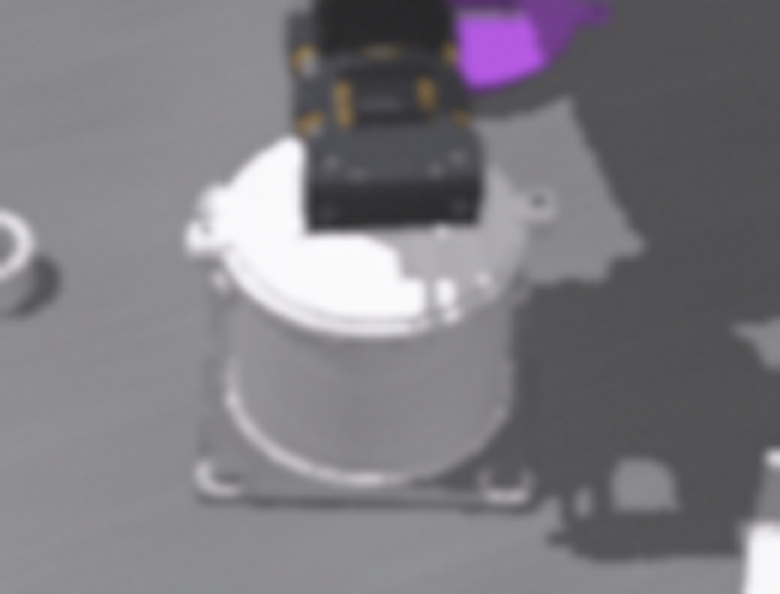

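View pics/n3.png

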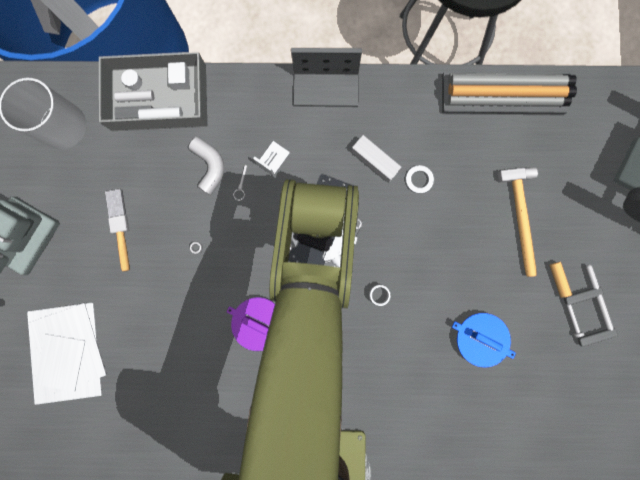

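```bash
python3 -c "
from h import *
togo(73.7); print(read_state()['wrist_torque']); print(job.finish_job()); togo(73.7)"
```

```text
rotvec deg [ 0.24 -0.09  4.01] clock 25.0 pos [0.5622 0.0053 0.1593] F [-8.2  1.2 18.3] w 0.0165 q6 0.272
[0.14891016 1.31300799 1.47395764]
the job is handed in; nothing more can be done
None
the job is handed in; nothing more can be done
```

The tank is closed up and handed in at 25 s, with the arm still holding the cap pressed down and turned to the stop for your locking pin.

- **Ball:** I lowered it until it touched the seat, where the wrist read about 6 N at the expected height, then opened the jaws slightly and withdrew. Both cameras showed it centred on its seat.
- **Cap:** I took the silver cap by its bar, not the blue or purple look-alikes. I set its lugs in the notches, pushed it down and turned it about 80° clockwise.
- **At hand-in:** The grip point was at its flush height. It did not sink further when I pressed up to 26 N, and I then eased to about 18 N. The turning torque against the stop was about 1.5 N m, and the scene picture showed both cap ears over the tank's ears.
- **Other things on the bench:** As far as the last top picture shows, they are where they were.

**Checks that disagreed:**
- **Gripper angle:** The gripper ended about 4° past the expected stop angle. The ears stayed put between pictures, so I read this as the pads twisting on the bar, not the cap over-turning.
- **Side force:** About 8 N of side force remained at the wrist.
- **First cap overlay:** The first overlay above the mouth was a few mm off because the arm was still settling. A second look agreed to about 1 mm.

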